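# Hold a coated bead in the curing box

## Task

Lift the lid of the grey curing box until it rests open on its stop. Then take the square-handled mandrel out of the stand and lower its freshly coated bead through the hole in the box's guide plate, without the mandrel touching the box anywhere, and finish while still holding it there: still, upright, centred in the hole, with the steel collar about 15 mm above the guide plate. Leave the round-handled mandrels in the stand and everything else where it is.

Things in the scene. Friction and masses are not known exactly. Their poses are not given: they have to be found in the camera images.
- mandrel: square-handled mandrel (coating rod), loose, about 90 g, upright in one of the stand's holes. Origin: centre of the underside of its steel collar (36 mm across, 6 mm thick); z up along the rod. Above: square wooden handle 18 x 18 mm, from 6 to 76 mm above the origin, sides along the stand's (within 0.1 rad). Below: shaft 6 mm across with a white ball bead 16 mm across, lowest point 100 mm down.
- mandrel_bead (a point): the centre of the white ball bead at the lower end of the square-handled mandrel, 92 mm below the mandrel's origin on its axis
- stand: wooden mandrel stand, fixed; origin on the table under its middle. Top plate 90 mm (x) by 210 mm (y), 10 mm thick, upper face 125 mm above the table, three through holes 26 mm across in a row at y = -65, 0, +65 mm; legs at both ends, open beneath. Three mandrels hang in the holes, collars lying on the plate, in any order.
- round_a: a bystander mandrel in the stand, told apart by its round handle, 14 mm thick with a 20 mm ball on top (top only 44 mm above the origin), and a drum-shaped bead; origin at the collar's underside. Stays in the stand.
- round_b: the second round-handled mandrel, same as the first. Stays in the stand.
- curing: grey curing box, fixed: 130 mm (x) by 150 mm (y), rim 110 mm above the table, walls 5 mm; origin on the table under its middle, x from its front (robot side) to its hinge side. Inside, 10 mm below the rim, an aluminium guide plate 20 mm thick (top 100 mm above the table) with one vertical bore 32 mm across in its middle; below it an empty chamber, floor 5 mm above the table.
- curing_hole (a point): the centre of the bore at the top face of the guide plate (100 mm above the table, on the vertical through the box's origin); axes as the box's
- lid (a joint): angle of the box's lid in rad: 0 shut on the rim, grows as it opens, 1.75 on its stop (10 degrees past upright, leaning away from the robot). Turns freely: let go below about 1.55 it falls shut, beyond that it falls open onto its stop and stays. Lid 130 x 150 mm, 8 mm thick: a grey frame around a clear tinted pane, about 160 g.
- lid_pull (a point): centre of the lid's black pull: a drum 24 mm across, 16 mm wide along its axis, parallel to the hinge (flat ends face the box's +y and -y). It stands out from the lid's front edge, centre 32 mm beyond the edge, 162 mm from the hinge line and 4 mm above the lid's underside; 114 mm above the table when shut. Pinched on its flat ends it turns between the fingers as the lid swings.
- lid_hinge (a point): the middle of the lid's hinge line, at the box's far rim, 65 mm (x) from the box's middle and 110 mm above the table; the hinge runs along the box's y
- jar_a: bead jar with metal cap, 44 mm across, 74 mm tall, bystander; origin under its centre
- jar_b: bead jar with metal cap, 38 mm across, 82 mm tall, bystander; origin under its centre
- jar_c: bead jar with metal cap, 44 mm across, 67 mm tall, bystander; origin under its centre
- cap: a loose metal jar cap, 34 mm across, 12 mm tall, bystander; origin under its centre
- spool: spool of copper wire, 44 mm across, 36 mm tall, bystander; origin under its centre
- pliers: small pliers lying flat, about 135 mm long, 12 mm thick, bystander; origin at the pivot, on the table; jaws along +x
There are look-alikes about, which are no part of the job. What is shaped like the stand but blue is not meant.

How it is judged:
On the way, in this order (a step that is already met when the one before it is completed fails the run):
1. the lid rests open on its stop (value of joint lid above 1.68 rad), for 0.2 s.
2. the square-handled mandrel is lifted clear out of the stand (z of mandrel_bead in the frame of stand above 0.133 m and contact force between mandrel and the fingers above 0.5 N), for 0.1 s.
3. the bead has gone down through the bore of the guide plate (z of mandrel_bead in the frame of curing_hole below -0.028 m and horizontal distance between mandrel_bead and curing_hole below 0.008 m), for 0.1 s.
At the end, for the whole second after the job is handed in: Lid over 1.68 rad. Square mandrel in the fingers, under 20 mm/s, within 0.09 rad of upright, bead centre within 4.5 mm of the bore axis, collar underside 5 to 26 mm above the guide plate, not touching the box. Both round-handled mandrels hang in the stand (value of joint lid above 1.68 rad and horizontal distance between mandrel_bead and curing_hole below 0.0045 m and angle between mandrel's own z axis and vertical below 0.09 rad and z of mandrel in the frame of curing_hole between 0.005 and 0.026 m and contact force between mandrel and curing below 0.1 N and contact force between mandrel and the fingers above 1 N and linear speed of mandrel below 0.02 m/s and distance between each of round_a, round_b and stand below 0.16 m and z of each of round_a, round_b in the frame of stand above 0.115 m and angle between each of round_a, round_b's own z axis and vertical below 0.25 rad); the arm keeps its last pose, push and grip.
It fails at once if the square-handled mandrel touches the curing box, its guide plate or its lid (contact force between mandrel and curing above 0.4 N).
It fails at once if a round-handled mandrel is taken out of the stand or knocked over (distance of any of round_a, round_b from where it was at the start of the episode above 0.03 m).
It fails at once if a jar, the cap, the spool or the pliers is pushed away (distance of any of jar_a, jar_b, jar_c, cap, spool, pliers from where it was at the start of the episode above 0.03 m).
It also fails if it takes over 72 s, if anything falls off the work surface, if the arm or the gripper's body presses on something with over 40 N, if the wrist force passes 120 N, or if a joint passes its speed limit or range.

## Robot

A 6-joint arm with a two-finger parallel gripper is mounted at the origin on the work surface. World frame = base frame: x ahead of the robot, y to its left, z up, the work surface at z = 0. Lengths are in m, angles in rad, forces in N, time in s.
With the tool pointing down it reaches from about 0.35 to 0.775 m from the base axis. Payload 7.3 kg.
Tool frame: the origin (TCP) lies at the centre of the arm's flange, where the gripper is bolted on; the fingertips stand 178 mm ahead of it and the grasp point (between the pads) lies 159 mm ahead of it (tip_extent is the distance from the TCP to the fingertips, in m); z points along the fingers, y is the line along which they close (so a half turn about z gives the same grasp; the last joint's range is limited). The gripper opens to 92 mm and grips with 3 to 60 N. Pads are 19 mm wide; open, the fingers measure 130 mm over their backs; the gripper's body (75 mm by 190 mm) begins 47 mm behind the grasp point.
Start: joints at [1.13, 0.342, 1.524, -0, 1.275, -0.146], TCP at [0.153, 0.502, 0.405] pointing down, gripper open.
Joint ranges: [-2.53, 2.53], [-0.77, 2.02], [0.04, 2.7], [-1, 4.14], [0.28, 2.66], [-3.11, 3.11]. Speed limits (rad/s): [2.57, 2.57, 3.14, 3.14, 3.14, 3.14].

## Interface

Orientations are given as [roll, pitch, yaw] about the fixed x, y, z axes, in that order (R = Rz(yaw) Ry(pitch) Rx(roll)).
In Python, from cell import * gives the robot as it stands.
- The arm moves only by the tool arm_command, never from a script. Its arguments are lists of equal length, an entry for each row: "xyz": the shift along the world's x, y, z in mm, a list of three; "spin": the turn about the world's z in degrees. In form: {"xyz": [[tx, ty, tz], ...], "spin": [spin, ...]}. A call has 1 to 20 rows; each row shifts and turns the commanded pose from where the row before left it; what a row does not reach is not made up. A row lasts 1/10 s, in which the tool goes at most 50 mm and 8.59 degrees, less where a joint would pass 70% of its speed; a pose out of reach is approached as far as the arm can. A call with a gripper value outside its range is refused whole. "jaw" is the opening, from -1 (shut) to 1 (fully open), set as the call begins (left out, the last holds). The fingers move at their own pace and stop on an object; "squeeze" is the grip in N (left out, the last holds). Time passes only in rows, so rows that do not move let the fingers close. It gives the time, the measured TCP pose, the force, the opening and the grip force at its end, in the units of the state.
- observe(): the state, without advancing time (a new reading comes with each control period).
- read_camera(name): name is "scene" or "side" or "wrist"; returns a dict with "img" (420x560x3 uint8, red, green, blue), "depth" (420x560 float32, m along the optical axis (not along the pixel's ray), 0 where there is no reading), "fx", "fy", "cx", "cy" (pixels), "dist_coeffs" ([k1, k2, p1, p2, k3] as OpenCV has them; the pictures are not rectified), "world_from_camera" (4x4, takes a point from camera to world coordinates). Camera axes: x right, y up, looking along -z (the intrinsics and any distortion apply to the point x, -y, -z); pixel columns grow to the right and rows downward; lengths in m; the calibration is good to about 2 mm. A picture is of the moment at which its call begins.
- hand_in(): hands the job in; it is judged then, once.
The state is a dict: "time": time; "qpos": joint angles; "qvel": joint speeds; "joint_efforts": joint torques, N m; "tool_pos": TCP position; "tool_rot": TCP orientation; "contact_force": force on the tool from outside, world axes, zero at the start; "torque": the same for the moment, N m; "opening": finger opening in m; "grip_force": force on a finger pad.
Only numpy, scipy, OpenCV 4.12 (cv2) and the standard library are available. Lean on these libraries where they do the work, as an engineer would, in place of code of your own. Each camera call takes 0.05 s, during which the arm holds its last target. There are 200 camera calls.

## Working session

There is one attempt and no reset: what is moved stays moved. The work goes in short steps, Python scripts to look and compute and a tool call to move; the robot and the scene stay as the last step left them, time stands still between calls to the robot, and variables do not carry over. Pictures are saved under pics/ and viewed, at most 10 in all, crops included, and the job is handed in when it is done.

Besides the shell and the picture viewer there is one more tool, called after ">>>" as a command line: name --pt "numbers of a row" for each row, then --argument value for the rest. arm_command: Moves the arm, as the interface text tells. Its arguments: {"type":"object","properties":{"xyz":{"type":"array","items":{"type":"array","items":{"type":"number"}}},"spin":{"type":"array","items":{"type":"number"}},"jaw":{"type":"number"},"squeeze":{"type":"number"}},"required":["xyz","spin"]}

```bash
ls; mkdir -p pics
cat > h.py <<'E'
from cell import *
import numpy as np, cv2
def K(c): return np.array([[c['fx'],0,c['cx']],[0,c['fy'],c['cy']],[0,0,1.]])
def ray(c,uv):
    p=cv2.undistortPoints(np.array(uv,float).reshape(-1,1,2),K(c),np.array(c['dist_coeffs'],float)).reshape(-1,2)
    T=np.array(c['world_from_camera']); d=np.c_[p[:,0],-p[:,1],-np.ones(len(p))]@T[:3,:3].T
    return T[:3,3],d
def onz(c,uv,z):
    o,d=ray(c,uv); return o+d*((z-o[2])/d[:,2])[:,None]
def tri(c1,uv1,c2,uv2):
    o1,d1=ray(c1,uv1);o2,d2=ray(c2,uv2);out=[]
    for a,b in zip(d1,d2):
        s=np.linalg.lstsq(np.c_[a,-b],o2-o1,rcond=None)[0]
        p,q=o1+s[0]*a,o2+s[1]*b; out.append(np.r_[(p+q)/2,np.linalg.norm(p-q)])
    return np.array(out)
def cloud(c):
    v,u=np.mgrid[0:420,0:560]; o,d=ray(c,np.c_[u.ravel(),v.ravel()])
    z=np.asarray(c['depth']).ravel()
    P=o+d*z[:,None]; P[z<=0]=np.nan; return P.reshape(420,560,3)
def proj(c,P):
    T=np.linalg.inv(np.array(c['world_from_camera'])); q=np.atleast_2d(P)@T[:3,:3].T+T[:3,3]
    q=q*[1,-1,-1]
    return cv2.projectPoints(q,np.zeros(3),np.zeros(3),K(c),np.array(c['dist_coeffs'],float))[0].reshape(-1,2)
def save(c,n,box=None,s=1):
    im=c['img'][:,:,::-1]
    if box: im=im[box[1]:box[3],box[0]:box[2]]
    cv2.imwrite('pics/'+n,cv2.resize(im,None,fx=s,fy=s,interpolation=cv2.INTER_CUBIC))
E
python3 - <<'E'
from h import *
import pickle
for n in ['scene','side']:
    c=read_camera(n); pickle.dump(c,open(n+'.pkl','wb')); save(c,n+'0.png',s=1.42)
    print(n,np.round(c['world_from_camera'],3).tolist(),c['fx'],c['dist_coeffs'])
print(observe())
E
```

```text
pics
scene [[0.297, -0.526, 0.797, 1.185], [0.955, 0.143, -0.262, -0.259], [0.024, 0.839, 0.544, 0.555], [0.0, 0.0, 0.0, 1.0]] 409.27247353653115 [-0.00781515  0.          0.          0.          0.        ]
side [[0.977, 0.094, -0.189, 0.355], [-0.211, 0.455, -0.865, -0.818], [0.004, 0.885, 0.465, 0.534], [0.0, 0.0, 0.0, 1.0]] 440.4364004923634 [0.0241092 0.        0.        0.        0.       ]
{'time': 0.1, 'qpos': array([ 1.13001060e+00,  3.42622089e-01,  1.52492426e+00, -1.17136597e-05,
        1.27536310e+00, -1.45981891e-01]), 'qvel': array([-0.00039358, -0.00242933, -0.00185963,  0.00137191, -0.00064324,
       -0.00092926]), 'joint_efforts': array([ 7.29347812e-04, -4.32004237e+01, -2.44698608e+01,  7.19218492e-02,
        5.24115062e-02, -2.19180288e-05]), 'tool_pos': array([0.15245858, 0.5022487 , 0.40412939]), 'tool_rot': array([-3.14028824e+00, -1.80463426e-04,  2.84679212e+00]), 'contact_force': array([-0.26029358,  0.2732013 , -0.4660539 ]), 'torque': array([-0.01359159, -0.02025877, -0.0336599 ]), 'grip_force': 0.0, 'opening': 0.09188364417920093}
```

View pics/scene0.png

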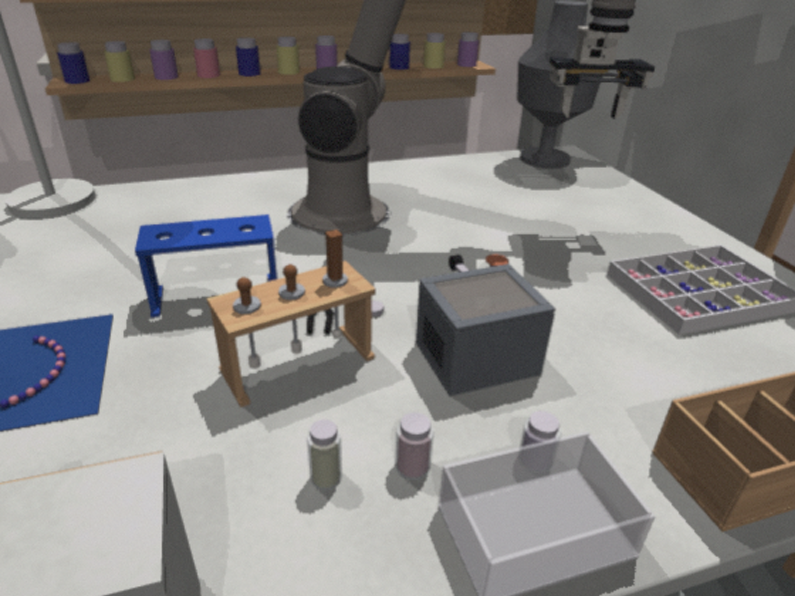

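View pics/side0.png

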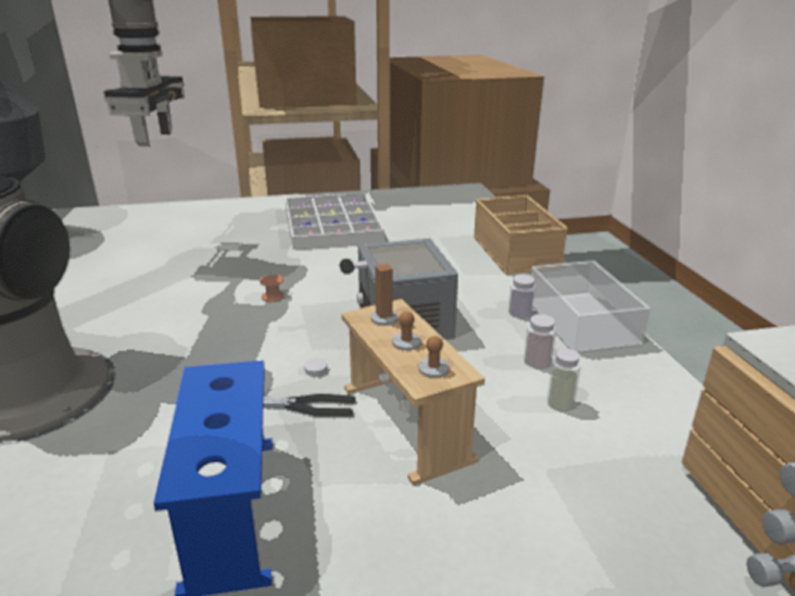

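The scene view shows the box with its black pull at about (457,263) and the square handle at (334,258), at the box end of the wooden stand. The side view shows the pull at (347,266), the square handle at (384,290) and the spool at (272,289). The blue stand is the decoy. Next I'll measure from both views with colour masks and depth.

Run:
```python
from h import *
import pickle
C={n:pickle.load(open(n+'.pkl','rb')) for n in ['scene','side']}
win={'scene':dict(box=(285,180,395,285),stand=(140,155,270,285),pull=(312,176,332,194)),
     'side':dict(box=(240,160,330,250),stand=(235,180,345,345),pull=(236,178,252,196))}
pu={}
for n,c in C.items():
    P=cloud(c); hsv=cv2.cvtColor(c['img'],cv2.COLOR_RGB2HSV)
    def W(k):
        b=win[n][k]; m=np.zeros((420,560),bool); m[b[1]:b[3],b[0]:b[2]]=1; return m
    # lid top
    m=W('box')&(np.abs(P[...,2]-0.118)<0.008)
    m=cv2.morphologyEx(m.astype(np.uint8),cv2.MORPH_OPEN,np.ones((3,3)))
    k,l,s,_=cv2.connectedComponentsWithStats(m); i=1+s[1:,4].argmax(); m=l==i
    q=P[m]; r=cv2.minAreaRect((q[:,:2]*1000).astype(np.float32)); print(n,'lid n',m.sum(),'z',np.median(q[:,2]).round(4),r)
    # wooden plate top
    m=W('stand')&(hsv[...,0]>5)&(hsv[...,0]<25)&(hsv[...,1]>70)&(np.abs(P[...,2]-0.125)<0.006)
    q=P[m]; r=cv2.minAreaRect((q[:,:2]*1000).astype(np.float32)); print(n,'stand n',m.sum(),'z',np.median(q[:,2]).round(4),r)
    # dark brown handles above plate
    m=W('stand')&(P[...,2]>0.137)&(P[...,2]<0.23)
    k,l,s,ce=cv2.connectedComponentsWithStats(m.astype(np.uint8))
    for i in range(1,k):
        if s[i,4]>15: q=P[l==i]; print('  handle px',s[i],'xyz',np.nanmedian(q,0).round(4),'zmax',np.nanpercentile(q[:,2],98).round(4))
    m=W('pull')&(c['img'].max(2)<60)
    k,l,s,ce=cv2.connectedComponentsWithStats(m.astype(np.uint8)); i=1+s[1:,4].argmax()
    pu[n]=ce[i]; print('  pull',s[i],ce[i],np.nanmedian(P[l==i],0).round(4))
print('pull tri',tri(C['scene'],[pu['scene']],C['side'],[pu['side']]).round(4))
```

```text
scene lid n 2921 z 0.1153 ((547.3984985351562, 83.3316650390625), (173.91555786132812, 151.19009399414062), 2.351186513900757)
scene stand n 2233 z 0.1232 ((509.4377746582031, -178.4510040283203), (94.5553207397461, 209.90170288085938), 13.903544425964355)
  handle px [229 162  13  34 365] xyz [ 0.4996 -0.1168  0.1722] zmax 0.1996
  handle px [199 186  11  17 133] xyz [ 0.513  -0.1799  0.158 ] zmax 0.1669
  handle px [167 195  11  18 144] xyz [ 0.5308 -0.2414  0.1575] zmax 0.1672
  pull [316 180  10  10  63] [319.79365079 183.65079365] [0.4736 0.0736 0.1199]
side lid n 1599 z 0.1162 ((545.9302368164062, 80.98284912109375), (172.36569213867188, 152.7855987548828), 2.5360026359558105)
side stand n 2542 z 0.1242 ((507.81121826171875, -180.29734802246094), (91.40225982666016, 212.12820434570312), 14.040412902832031)
  handle px [264 186  13  36 436] xyz [ 0.4902 -0.1242  0.1731] zmax 0.2008
  handle px [281 219  11  19 165] xyz [ 0.5054 -0.1862  0.1579] zmax 0.1681
  handle px [300 237  12  20 180] xyz [ 0.523  -0.2484  0.1589] zmax 0.1682
  pull [240 183   9   9  45] [243.93333333 187.42222222] [0.4696 0.0718 0.1175]
pull tri [[0.4698 0.0768 0.1155 0.0015]]
```

>>> arm_command --pt "10 -13 0" --pt "20 -27 0" --pt "20 -27 0" --pt "20 -27 0" --pt "20 -27 0" --pt "20 -27 0" --pt "20 -27 0" --pt "20 -27 0" --pt "20 -27 0" --pt "20 -27 0" --pt "20 -27 0" --pt "20 -27 0" --pt "20 -27 0" --pt "20 -27 0" --pt "20 -27 0" --pt "20 -27 0" --pt "10 -13 0" --pt "0 0 0" --spin '[0.6,1.2,1.2,1.2,1.2,1.2,1.2,1.2,1.2,1.2,1.2,1.2,1.2,1.2,1.2,1.2,0.6,0]'

```text
time: 1.9
tool_pos: [0.4735, 0.0698, 0.4042]
tool_rot: [-3.141, -0.001, -3.104]
contact_force: [-0.5, 0.2, -0.3]
opening: 0.092
grip_force: 0.0
```

Run:
```python
from h import *
import pickle
c=read_camera('wrist'); pickle.dump(c,open('wrist1.pkl','wb')); save(c,'w1.png')
s=observe(); print(s['time'],s['tool_pos'],s['tool_rot'],s['qpos'])
print(np.round(c['world_from_camera'],3).tolist(),c['fx'])
print(proj(c,[[.47,.077,.115],[.493,-.116,.2],[.567,.082,.118]]))
```

```text
1.95 [0.47273034 0.07072556 0.40420294] [ 3.14125408e+00 -1.26424372e-03 -3.10338649e+00] [-1.20961553e-02  2.56792958e-01  1.64755219e+00  2.90465208e-04
  1.23852719e+00 -1.62119336e+00]
[[-0.036, -0.957, -0.289, 0.395], [0.999, -0.034, -0.009, 0.066], [-0.001, -0.289, 0.957, 0.384], [0.0, 0.0, 0.0, 1.0]] 306.37608500927485
[[288.55272703 201.17626442]
 [ -1.50945165 259.41769932]
 [289.32530934 296.01570299]]
```

View pics/w1.png

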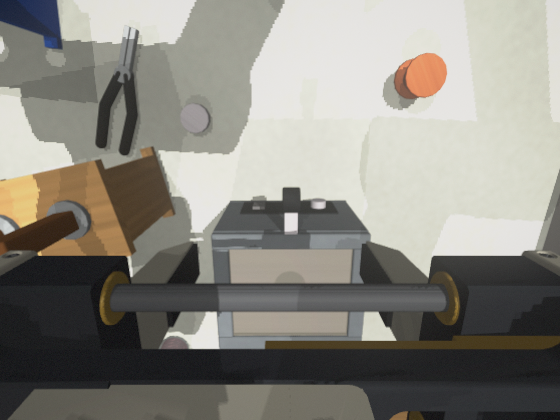

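The wrist view shows the pull at (291,195) above its light stem at (290,222). The lid frame spans columns 216–366, and the spool at (422,75) is well clear.

Run:
```python
from h import *
import pickle
C={n:pickle.load(open(n+'.pkl','rb')) for n in ['scene','side','wrist1']}
c=C['wrist1']; P=cloud(c)
m=np.zeros((420,560),np.uint8); m[180:212,275:308]=(c['img'][180:212,275:308].max(2)<45)
k,l,s,ce=cv2.connectedComponentsWithStats(m); i=1+s[1:,4].argmax(); print(s[i],ce[i],np.nanmedian(P[l==i],0))
x0,y0,w,h=s[i,:4]; print('ends at z .115',onz(c,[[x0-.5,y0+4],[x0+w-.5,y0+4]],.122).round(4))
for n,uv in (('scene',[319.8,183.65]),('side',[243.93,187.42])):
    print(n,tri(c,[ce[i]],C[n],[uv]).round(4))
# lid frame from depth
m=(np.abs(P[...,2]-.117)<.006); m[:212]=0; m[:,:200]=0; m[:,380:]=0; m=cv2.morphologyEx(m.astype(np.uint8),cv2.MORPH_OPEN,np.ones((3,3)))
for r in (240,250,260): 
    u=np.where(m[r])[0]; print(r,u.min(),u.max(),onz(c,[[u.min()-.5,r],[u.max()+.5,r]],.118).round(4).tolist())
for col in (235,260,320,345):
    v=np.where(m[:,col])[0]; print(col,v.min(),onz(c,[[col,v.min()-.5]],.118).round(4), np.nanmedian(P[v,col,2]).round(4))
```

```text
Traceback (most recent call last):
ValueError: attempt to get argmax of an empty sequence
```

```bash
cat > m.py <<'E'
from h import *
import pickle
C={n:pickle.load(open(n+'.pkl','rb')) for n in ['scene','side','wrist1']}
c=C['wrist1']; P=cloud(c)
g=c['img'].max(2); print(g[186:212:2,276:308:2])
m=np.zeros((420,560),np.uint8); m[180:209,275:308]=(g[180:209,275:308]<90)
k,l,s,ce=cv2.connectedComponentsWithStats(m); i=1+s[1:,4].argmax(); print(s[i],ce[i],np.nanmedian(P[l==i],0))
x0,y0,w,h=s[i,:4]; print('ends',onz(c,[[x0-.5,y0+4],[x0+w-.5,y0+4]],.122).round(4))
for n,uv in (('scene',[319.8,183.65]),('side',[243.93,187.42])):
    print(n,tri(c,[ce[i]],C[n],[uv]).round(4))
m=(np.abs(P[...,2]-.117)<.006); m[:212]=0; m[:,:200]=0; m[:,380:]=0; m=cv2.morphologyEx(m.astype(np.uint8),cv2.MORPH_OPEN,np.ones((3,3)))
for r in (240,250,260):
    u=np.where(m[r])[0]; print(r,u.min(),u.max(),onz(c,[[u.min()-.5,r],[u.max()+.5,r]],.118).round(4).tolist())
for col in (235,260,320,345):
    v=np.where(m[:,col])[0]; print(col,v.min(),onz(c,[[col,v.min()-.5]],.118).round(4), np.nanmedian(P[v,col,2]).round(4))
E
python3 m.py
```

```text
[[223 223 223 222 212 210 208 207 209 211 210 212 222 223 223 223]
 [222 221 223 180  72  71  69  72  73  73  69  72 191 224 222 223]
 [222 222 223 155  72  74  72  71  73  73  73  72 169 223 223 223]
 [223 223 223 153  74  73  72  73  72  73  72  74 156 223 222 223]
 [225 225 223 151  75  76  75  73  75  75  73  75 150 222 223 224]
 [225 225 224 154  78  76  77  76  76  75  73  73 148 224 224 224]
 [225 225 224 151  75  76  77  75  74  74  73  73 146 223 225 220]
 [175 176 173 112  73  75  75  74  76  73  74  71 114 149 113 114]
 [ 71  71  71  67  73  73  73  72  72  73  72  72  71  67  66  66]
 [ 64  64  63  62  70  70  70  70  70  70  72  71  68  63  66  65]
 [ 62  62  62  64  67  68  67  68  68  69  69  68  66  62  63  63]
 [ 62  63  61  61  66  66  64  67  67  66  67  67  62  63  63  62]
 [ 60  61  61  61  63  63  63  63  65  63  63  65  63  59  61  62]]
[275 188  33  21 482] [290.95020747 199.78215768] [0.46738245 0.07854923 0.12407867]
ends [[0.4601 0.064  0.122 ]
 [0.4591 0.093  0.122 ]]
scene [[0.4683 0.0785 0.1153 0.0014]]
side [[0.4697 0.0792 0.1134 0.0014]]
240 211 370 [[0.5096, 0.0054, 0.118], [0.5042, 0.1553, 0.118]]
250 213 361 [[0.5198, 0.007, 0.118], [0.5147, 0.1481, 0.118]]
260 213 360 [[0.5302, 0.0067, 0.118], [0.5251, 0.1483, 0.118]]
235 232 [[0.5002 0.0284 0.118 ]] 0.1171
260 232 [[0.4994 0.0516 0.118 ]] 0.1172
320 232 [[0.4974 0.1074 0.118 ]] 0.1171
345 233 [[0.4975 0.1307 0.118 ]] 0.117
```

>>> arm_command --pt "-2 4 -6" --pt "-2 4 -18" --pt "0 0 -22" --pt "0 0 -22" --pt "0 0 -22" --pt "0 0 -20" --pt "0 0 -14" --pt "0 0 -8" --pt "0 0 0" --spin '[0,0,0,0,0,0,0,0,0]'

```text
time: 2.85
tool_pos: [0.4677, 0.0802, 0.2719]
tool_rot: [3.141, -0.002, -3.1]
contact_force: [0.7, -0.5, -0.3]
opening: 0.0921
grip_force: 0.0
```

>>> arm_command --pt "0 0 0" --pt "0 0 0" --pt "0 0 0" --pt "0 0 0" --pt "0 0 0" --pt "0 0 0" --pt "0 0 0" --pt "0 0 0" --spin '[0,0,0,0,0,0,0,0]' --jaw -1 --squeeze 10

```text
time: 3.65
tool_pos: [0.4685, 0.0793, 0.2727]
tool_rot: [3.141, -0.0, -3.101]
contact_force: [0.3, -0.3, -0.3]
opening: 0.0324
grip_force: 0.0
```

>>> arm_command --pt "0 0 0" --pt "0 0 0" --pt "0 0 0" --pt "0 0 0" --pt "0 0 0" --pt "0 0 0" --spin '[0,0,0,0,0,0]'

```text
time: 4.25
tool_pos: [0.4685, 0.0796, 0.2727]
tool_rot: [3.141, 0.0, -3.101]
contact_force: [0.1, 3.6, -0.2]
opening: 0.0159
grip_force: 10.0
```

Run:
```python
import numpy as np
t=np.linspace(0,1,18); t=1.70*(3*t**2-2*t**3)*1.0
x=-162*np.cos(t)+4*np.sin(t); z=162*np.sin(t)+4*np.cos(t)
d=np.c_[np.diff(x),np.diff(z)]; a=np.deg2rad(2)
print(np.round(np.c_[d[:,0]*np.cos(a),d[:,0]*np.sin(a),d[:,1]]).astype(int).tolist(), x[-1]-x[0],z[-1]-z[0])
```

```text
[[0, 0, 3], [1, 0, 8], [2, 0, 12], [3, 0, 16], [6, 0, 18], [9, 0, 19], [13, 0, 19], [16, 1, 18], [19, 1, 16], [20, 1, 12], [21, 1, 9], [20, 1, 6], [19, 1, 3], [16, 1, 1], [12, 0, -1], [8, 0, -1], [3, 0, 0]] 186.83946731768486 156.1343213161178
```

The fingers closed on the drum (opening 15.9 mm). Now I'll swing the first half of the arc.

>>> arm_command --pt "0 0 3" --pt "1 0 8" --pt "2 0 12" --pt "3 0 16" --pt "6 0 18" --pt "9 0 19" --pt "13 0 19" --pt "16 1 18" --spin '[0,0,0,0,0,0,0,0]'

```text
time: 5.05
tool_pos: [0.5181, 0.0813, 0.3863]
tool_rot: [3.139, -0.002, -3.101]
contact_force: [1.7, 7.6, -3.8]
opening: 0.0158
grip_force: 10.0
```

>>> arm_command --pt "19 1 16" --pt "20 1 12" --pt "21 1 9" --pt "20 1 6" --pt "19 1 3" --pt "16 1 0" --pt "12 1 -1" --pt "8 0 -1" --pt "3 0 -1" --pt "0 0 0" --spin '[0,0,0,0,0,0,0,0,0,0]'

```text
time: 6.05
tool_pos: [0.6569, 0.0873, 0.4297]
tool_rot: [3.141, 0.003, -3.101]
contact_force: [1.6, 1.3, 4.2]
opening: 0.0162
grip_force: 10.0
```

>>> arm_command --pt "0 0 0" --pt "0 0 0" --pt "0 0 0" --pt "0 0 0" --pt "0 0 0" --pt "0 0 0" --pt "0 0 0" --pt "0 0 0" --pt "0 0 12" --pt "0 0 20" --pt "0 0 20" --pt "0 0 10" --pt "0 0 0" --pt "0 0 0" --spin '[0,0,0,0,0,0,0,0,0,0,0,0,0,0]' --jaw 0.2

```text
time: 7.45
tool_pos: [0.6565, 0.0874, 0.4902]
tool_rot: [3.141, -0.001, -3.101]
contact_force: [-0.8, -0.6, -0.2]
opening: 0.0552
grip_force: 0.0
```

Run:
```python
from h import *
import pickle
c=read_camera('scene'); pickle.dump(c,open('scene2.pkl','wb')); save(c,'s2.png')
c=read_camera('side'); pickle.dump(c,open('side2.pkl','wb'))
s=observe(); print(s['time'],s['tool_pos'],s['tool_rot'],s['opening'])
```

```text
7.55 [0.65653108 0.08735837 0.48947284] [ 3.1414561e+00 -2.2400444e-03 -3.1012874e+00] 0.05496156452345933
```

View pics/s2.png

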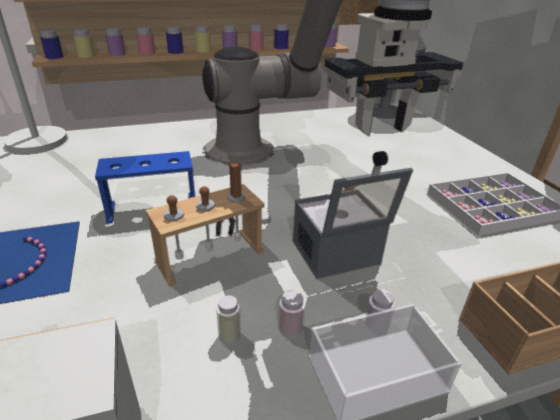

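Lid is open in the scene image, with the pull at (380,158) and the panel leaning away. Next is a wrist view over the bore.

>>> arm_command --pt "-15 0 0" --pt "-30 -1 0" --pt "-30 -2 0" --pt "-25 -1 0" --pt "-7 0 0" --pt "0 0 0" --pt "0 0 0" --spin '[0,0,0,0,0,0,0]'

```text
time: 8.25
tool_pos: [0.5503, 0.0833, 0.4905]
tool_rot: [3.141, 0.0, -3.101]
contact_force: [-0.1, 0.3, 0.5]
opening: 0.0551
grip_force: 0.0
```

Run:
```python
from h import *
import pickle
c=read_camera('wrist'); pickle.dump(c,open('wrist2.pkl','wb')); save(c,'w2.png')
s=observe(); print(s['time'],s['tool_pos'],s['tool_rot'])
print(proj(c,[[.565,.0815,.1]]))
```

```text
8.3 [0.5504761  0.08331102 0.49029581] [ 3.14149318e+00 -6.76047059e-05 -3.10142852e+00]
[[278.18608273 192.7366173 ]]
```

View pics/w2.png

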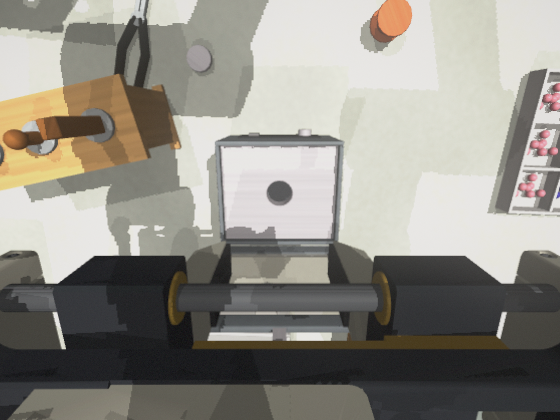

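The wrist view shows the bore at (280,193) in the guide plate, with the box rim spanning columns 217–342 and the lid open behind it.

```bash
cat > bore.py <<'E'
from h import *
import pickle,sys
def bore(c,guess,z=.100):
    u,v=proj(c,[guess])[0].astype(int); r=24
    g=cv2.cvtColor(c['img'],cv2.COLOR_RGB2GRAY)[v-r:v+r,u-r:u+r]
    g4=cv2.GaussianBlur(cv2.resize(g,None,fx=4,fy=4,interpolation=cv2.INTER_CUBIC),(5,5),0)
    t,m=cv2.threshold(g4,0,255,cv2.THRESH_BINARY_INV+cv2.THRESH_OTSU)
    cs=cv2.findContours(m,cv2.RETR_EXTERNAL,cv2.CHAIN_APPROX_NONE)[0]
    k=max(cs,key=lambda k:cv2.contourArea(k) if cv2.pointPolygonTest(k,(96,96),True)>-30 else 0)
    uv=(k.reshape(-1,2)+.5)/4-.5+[u-r,v-r]
    w=onz(c,uv,z)[:,:2]
    return cv2.fitEllipse(uv.astype(np.float32)),cv2.fitEllipse((w*1000).astype(np.float32)),t
if __name__=='__main__':
    c=pickle.load(open('wrist2.pkl','rb')); e,w,t=bore(c,[.567,.083,.1]); print(e,w,t)
    P=cloud(c); u,v=map(int,e[0]); q=P[v-35:v+35,u-45:u+45].reshape(-1,3); print('plate z',np.nanmedian(q[:,2]))
    # inner rim corners of box by depth: pts at z>.106
    m=(np.abs(P[...,2]-.110)<.004); m[:130]=0;m[245:]=0;m[:,:205]=0;m[:,355:]=0
    q=P[m]; print('rim',m.sum(),np.median(q[:,2]),cv2.minAreaRect((q[:,:2]*1000).astype(np.float32)))
    for n in('scene2','side2'):
        d=pickle.load(open(n+'.pkl','rb'))
        try:
            print(n,*bore(d,[.566,.083,.1]))
            if n=='scene2': print(tri(c,[e[0]],d,[bore(d,[.566,.083,.1])[0][0]]))
        except Exception as x: print(n,x)
E
python3 bore.py
```

```text
((279.12213134765625, 192.6231689453125), (24.452558517456055, 25.642499923706055), 96.83840942382812) ((564.9970703125, 82.66858673095703), (31.351282119750977, 31.980087280273438), 165.45167541503906) 160.0
plate z 0.09982773069302636
rim 1876 0.10968647336070753 ((565.1534423828125, 82.79046630859375), (130.369140625, 150.24539184570312), 2.2630820274353027)
scene2 ((340.88604736328125, 213.10987854003906), (48.01849365234375, 55.473655700683594), 75.20333099365234) ((559.1468505859375, 88.61680603027344), (107.25624084472656, 186.37290954589844), 56.43865966796875) 114.0
[[0.56562198 0.08377743 0.09895116 0.00245648]]
side2 ((284.6336669921875, 188.7713623046875), (4.302250862121582, 12.648982048034668), 92.4645767211914) ((565.312255859375, 82.02054595947266), (23.259578704833984, 29.436845779418945), 66.58121490478516) 142.0
```

>>> arm_command --pt "-5 -10 0" --pt "-7 -25 0" --pt "-8 -30 -5" --pt "-8 -35 -10" --pt "-8 -35 -10" --pt "-7 -30 -10" --pt "-5 -24 -5" --pt "-2 -10 0" --pt "0 0 0" --pt "0 0 0" --spin '[0,2,2,2,2,2,2,0,0,0]'

```text
time: 9.3
tool_pos: [0.4998, -0.1153, 0.451]
tool_rot: [3.141, 0.001, -2.893]
contact_force: [0.5, 0.6, 0.3]
opening: 0.0556
grip_force: 0.0
```

Run:
```python
from h import *
import pickle
c=read_camera('wrist'); pickle.dump(c,open('wrist3.pkl','wb')); save(c,'w3.png')
s=observe(); print(s['time'],s['tool_pos'],s['tool_rot'])
print(proj(c,[[.493,-.116,.201],[.493,-.116,.131]]))
P=cloud(c)
m=(P[...,2]>.195)&(P[...,2]<.206)
k,l,st,ce=cv2.connectedComponentsWithStats(m.astype(np.uint8))
for i in range(1,k):
    if st[i,4]>60:
        q=P[l==i]; print(st[i],np.median(q,0),cv2.minAreaRect((q[:,:2]*1000).astype(np.float32)))
```

```text
9.35 [ 0.49981958 -0.11490989  0.45105944] [ 3.14145625e+00  7.09535542e-04 -2.89165280e+00]
[[281.53839794 210.18681996]
 [281.07013642 189.31604458]]
[270 194  24  24 524] [ 0.48917992 -0.11676142  0.20086562] ((490.1119689941406, -116.67688751220703), (18.173505783081055, 17.886869430541992), 12.308727264404297)
```

View pics/w3.png

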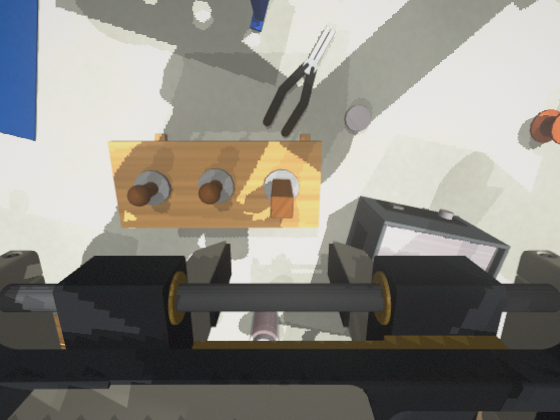

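The square handle top is at (282,205) in the wrist view and measures (0.490, -0.117, 0.201), with sides at 12.3°. The round mandrels sit at (145,190) and (213,188). I'll align, descend and grip.

>>> arm_command --pt "-4 -1 -10" --pt "-6 -1 -20" --pt "0 0 -20" --pt "0 0 -10" --pt "0 0 0" --pt "0 0 0" --spin '[-1,-1,0,0,0,0]' --jaw -0.13

```text
time: 9.95
tool_pos: [0.4898, -0.1174, 0.3912]
tool_rot: [-3.141, 0.001, -2.926]
contact_force: [0.6, 0.4, 0.5]
opening: 0.0398
grip_force: 0.0
```

Run:
```python
from h import *
import pickle
c=read_camera('wrist')
s=observe(); print(s['time'],s['tool_pos'],s['tool_rot'],s['opening'])
P=cloud(c)
m=(P[...,2]>.195)&(P[...,2]<.206)
k,l,st,ce=cv2.connectedComponentsWithStats(m.astype(np.uint8))
for i in range(1,k):
    if st[i,4]>60:
        q=P[l==i]; print(st[i],np.median(q,0),cv2.minAreaRect((q[:,:2]*1000).astype(np.float32)))
```

```text
10.0 [ 0.48984246 -0.11750008  0.39153771] [-3.14082314e+00  1.27875389e-03 -2.92650927e+00] 0.03998239770636093
[267 234  30  32 906] [ 0.48911436 -0.11676767  0.20087988] ((490.47564697265625, -116.69268798828125), (19.21593475341797, 17.845619201660156), 12.489601135253906)
```

>>> arm_command --pt "0 1 -10" --pt "0 0 -18" --pt "0 0 -18" --pt "0 0 -10" --pt "0 0 -4" --pt "0 0 0" --spin '[0,0,0,0,0,0]'

```text
time: 10.6
tool_pos: [0.4896, -0.1167, 0.3305]
tool_rot: [3.141, -0.0, -2.927]
contact_force: [-0.6, 0.0, -0.5]
opening: 0.0399
grip_force: 0.0
```

>>> arm_command --pt "0 0 0" --pt "0 0 0" --pt "0 0 0" --pt "0 0 0" --pt "0 0 0" --pt "0 0 0" --pt "0 0 0" --pt "0 0 0" --spin '[0,0,0,0,0,0,0,0]' --jaw -1 --squeeze 25

```text
time: 11.4
tool_pos: [0.4896, -0.1167, 0.3311]
tool_rot: [-3.141, 0.001, -2.927]
contact_force: [-1.1, 0.8, 5.4]
opening: 0.0179
grip_force: 25.0
```

>>> arm_command --pt "0 0 4" --pt "0 0 8" --pt "0 0 12" --pt "0 0 15" --pt "0 0 15" --pt "0 0 15" --pt "0 0 15" --pt "0 0 15" --pt "0 0 15" --pt "0 0 10" --pt "0 0 6" --pt "0 0 0" --pt "0 0 0" --pt "0 0 0" --spin '[0,0,0,0,0,0,0,0,0,0,0,0,0,0]'

```text
time: 12.8
tool_pos: [0.4895, -0.1166, 0.46]
tool_rot: [3.141, -0.001, -2.927]
contact_force: [-0.3, 0.1, -0.7]
opening: 0.018
grip_force: 25.0
```

Run:
```python
from h import *
import pickle
s=observe(); print(s['time'],s['tool_pos'],s['tool_rot'],s['opening'],s['grip_force'])
g=s['tool_pos']-[0,0,.159]; o=g-[0,0,.047]
for n in ['scene','side']:
    c=read_camera(n); pickle.dump(c,open(n+'3.pkl','wb'))
    u,v=proj(c,[o])[0].astype(int); print(n,u,v,proj(c,[o-[0,0,.092]]),proj(c,[o]))
    save(c,n+'3.png',(u-50,v-60,u+50,v+60),5)
a=cv2.imread('pics/scene3.png');b=cv2.imread('pics/side3.png'); cv2.imwrite('pics/lift.png',cv2.resize(np.hstack([a,b]),(800,480)))
```

```text
12.8 [ 0.48945196 -0.11661636  0.45999412] [ 3.14068545e+00 -1.20521631e-03 -2.92676739e+00] 0.01796269964617152 24.991011321544647
scene 232 136 [[234.4525316 180.5351158]] [[232.95868857 136.84679204]]
side 268 159 [[268.78133238 206.94720467]] [[268.46460779 159.7950438 ]]
```

View pics/lift.png

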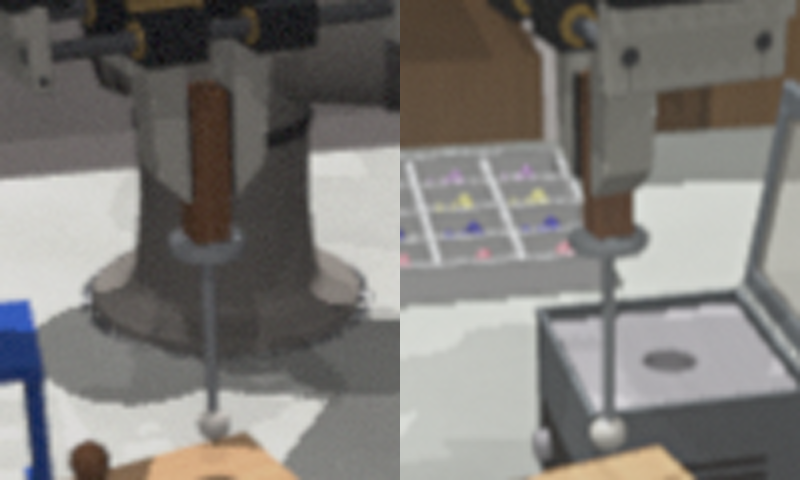

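The mandrel is out of the stand and hanging plumb. The crop shows the bead at (214,425) in the left half and (608,432) in the right half. Next I'll move it above the bore.

>>> arm_command --pt "0 5 5" --pt "2 10 5" --pt "5 15 0" --pt "7 18 0" --pt "8 20 0" --pt "8 20 0" --pt "8 20 0" --pt "8 20 0" --pt "8 20 0" --pt "8 18 0" --pt "7 15 0" --pt "4 10 0" --pt "2 6 0" --pt "0 2 0" --pt "0 0 0" --pt "0 0 0" --pt "0 0 0" --pt "0 0 0" --spin '[-1,-2,-2,-2,-2,-1,0,0,0,0,0,0,0,0,0,0,0,0]'

```text
time: 14.7
tool_pos: [0.5644, 0.0819, 0.4708]
tool_rot: [3.142, 0.0, -3.102]
contact_force: [0.2, -0.6, -1.0]
opening: 0.0178
grip_force: 25.0
```

```bash
cat > chk.py <<'E'
from h import *
import pickle,sys
tag=sys.argv[1]
s=observe(); print(s['time'],s['tool_pos'],s['tool_rot'],s['opening'],s['grip_force'],s['contact_force'])
o=s['tool_pos']-[0,0,.206]; bz=o-[0,0,.092]; B=[.565,.0827,.1]
C={}
for n in ['scene','side']:
    c=C[n]=read_camera(n); pickle.dump(c,open(n+tag+'.pkl','wb'))
    print(n,'pred origin/bead/bore',proj(c,[o,bz,B]).round(1).tolist())
    u,v=proj(c,[bz])[0].astype(int); save(c,n+'_.png',(u-50,v-70,u+50,v+50),5)
a=cv2.imread('pics/scene_.png');b=cv2.imread('pics/side_.png'); cv2.imwrite('pics/chk%s.png'%tag,cv2.resize(np.hstack([a,b]),(800,480)))
E
python3 chk.py 4
```

```text
14.7 [0.56444373 0.08193653 0.47084005] [ 3.14153067e+00  1.14902342e-04 -3.10197973e+00] 0.01782581855327364 24.991052448749542 [ 0.2241262  -0.6034469  -1.01654212]
scene pred origin/bead/bore [[349.2, 136.6], [343.4, 181.1], [339.7, 212.6]]
side pred origin/bead/bore [[285.1, 119.0], [284.6, 159.3], [284.4, 188.6]]
```

View pics/chk4.png

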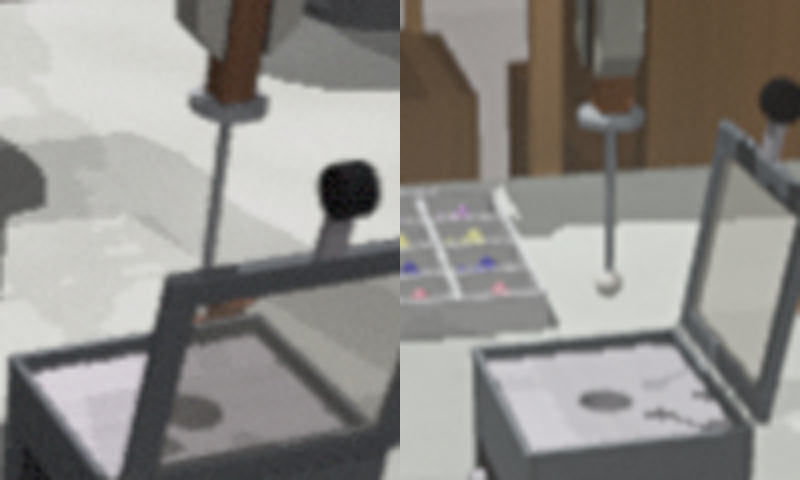

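```bash
cat > shaft.py <<'E'
from h import *
import pickle,sys
def shaft(c,o,f0,f1):
    g=cv2.cvtColor(c['img'],cv2.COLOR_RGB2GRAY).astype(float); pts=[]
    for f in np.linspace(f0,f1,25):
        u,v=proj(c,[o-[0,0,f]])[0]; r=int(round(v)); cols=np.arange(int(round(u))-6,int(round(u))+8)
        y=g[r,cols]; bg=np.interp(cols,[cols[0],cols[-1]],[y[:2].mean(),y[-2:].mean()]); w=np.clip(bg-y-12,0,None)
        if w.sum()>30: pts.append((f,(w*cols).sum()/w.sum()-proj(c,[o-[0,0,f]])[0][0]))
    p=np.array(pts); k=np.polyfit(p[:,0],p[:,1],1); res=p[:,1]-np.polyval(k,p[:,0])
    p=p[np.abs(res)<.6]; k=np.polyfit(p[:,0],p[:,1],1)
    return len(p),np.polyval(k,0),np.polyval(k,.092)
for tag,t in (('3',[.4895,-.1166,.460]),('4',[.5645,.0819,.4708])):
    for n,f1 in (('scene',.08 if tag=='3' else .055),('side',.08)):
        c=pickle.load(open(n+tag+'.pkl','rb')); o=np.array(t)-[0,0,.206]
        J=(proj(c,[o+[.001,0,0],o+[0,.001,0]])-proj(c,[o]))[:,0]
        print(tag,n,'du/mm x,y',J.round(2),'offset px at origin, bead',shaft(c,o,.01,f1))
c=pickle.load(open('side4.pkl','rb')); B=[.565,.0827,.1]
from bore import bore
e=bore(c,B); print('side bore offset',np.array(e[0][0])-proj(c,[B])[0],e[0])
E
python3 shaft.py
```

```text
3 scene du/mm x,y [0.12 0.53] offset px at origin, bead (4, np.float64(0.836271083315133), np.float64(0.26890411178480345))
3 side du/mm x,y [ 0.57 -0.11] offset px at origin, bead (22, np.float64(1.1377432800659217), np.float64(1.0454535538334035))
4 scene du/mm x,y [0.24 0.5 ] offset px at origin, bead (25, np.float64(0.4447184333609077), np.float64(0.315510964131679))
4 side du/mm x,y [ 0.46 -0.1 ] offset px at origin, bead (18, np.float64(1.2074369717553957), np.float64(1.1772348394189995))
side bore offset [0.23019397 0.13839711] ((284.6607666015625, 188.7769012451172), (4.3880815505981445, 12.891097068786621), 92.17686462402344)
```

>>> arm_command --pt "-1 1 -5" --pt "0 0 -10" --pt "0 0 -10" --pt "0 0 -10" --pt "0 0 -6" --pt "0 0 -4" --pt "0 0 0" --pt "0 0 0" --pt "0 0 0" --spin '[0,0,0,0,0,0,0,0,0]'

```text
time: 15.7
tool_pos: [0.5636, 0.0834, 0.4262]
tool_rot: [3.142, 0.001, -3.101]
contact_force: [-0.3, 0.9, 0.2]
opening: 0.0175
grip_force: 25.0
```

```bash
cat > chk2.py <<'E'
from h import *
import pickle,sys
tag=sys.argv[1]
s=observe(); print(s['time'],s['tool_pos'],s['tool_rot'],s['grip_force'])
o=s['tool_pos']-[0,0,.206]; bz=o-[0,0,.092]; B=[.565,.0827,.1]; T=[]
for n in ['wrist','side']:
    c=read_camera(n); pickle.dump(c,open(n+tag+'.pkl','wb'))
    p=proj(c,[o,bz,B]); u,v=p[2].astype(int); 
    print(n,'pred origin/bead/bore',p.round(1).tolist(),'crop origin',u-40,v-42,'du/dx,dy mm',(proj(c,[bz+[.001,0,0],bz+[0,.001,0]])-proj(c,[bz])).round(2).tolist())
    T.append(cv2.resize(c['img'][v-42:v+18,u-40:u+40,::-1],(400,300),interpolation=cv2.INTER_CUBIC))
cv2.imwrite('pics/chk%s.png'%tag,np.hstack(T))
E
python3 chk2.py 5
```

```text
15.7 [0.56360154 0.08336077 0.42618195] [ 3.14151647e+00  9.33456626e-04 -3.10131420e+00] 24.991135597229004
wrist pred origin/bead/bore [[280.7, 239.8], [280.3, 201.5], [279.6, 195.3]] crop origin 239 153 du/dx,dy mm [[-0.04, 1.02], [1.06, 0.04]]
side pred origin/bead/bore [[284.3, 138.8], [283.9, 177.4], [284.4, 188.6]] crop origin 244 146 du/dx,dy mm [[0.43, -0.04], [-0.1, -0.17]]
```

View pics/chk5.png

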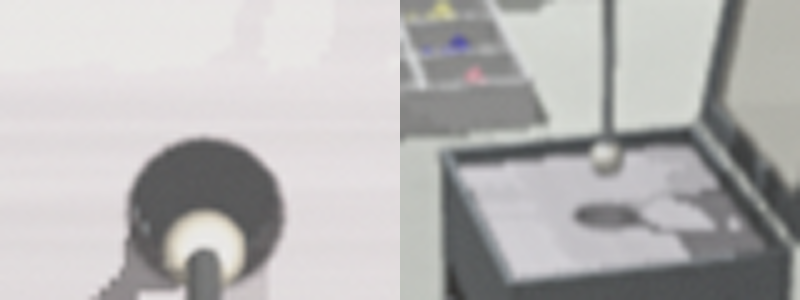

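In the wrist crop the bead (205,247) sits concentric with the bore (centre column 207), and the side crop agrees, with the bead at x=606 and the bore at 607. I'll nudge under 1 mm and lower it.

>>> arm_command --pt "0.7 0.4 0" --pt "0 0 -3" --pt "0 0 -7" --pt "0 0 -8" --pt "0 0 -8" --pt "0 0 -8" --pt "0 0 -8" --pt "0 0 -8" --spin '[0,0,0,0,0,0,0,0]'

```text
time: 16.6
tool_pos: [0.5642, 0.0837, 0.3749]
tool_rot: [3.141, -0.0, -3.101]
contact_force: [0.5, -0.2, -0.2]
opening: 0.0176
grip_force: 25.0
```

>>> arm_command --pt "0 0 -8" --pt "0 0 -8" --pt "0 0 -8" --pt "0 0 -8" --pt "0 0 -8" --pt "0 0 -7" --pt "0 0 -5" --pt "0 0 -3" --pt "0 0 0" --pt "0 0 0" --pt "0 0 0" --pt "0 0 0" --pt "0 0 0" --spin '[0,0,0,0,0,0,0,0,0,0,0,0,0]'

```text
time: 17.9
tool_pos: [0.5642, 0.0838, 0.321]
tool_rot: [3.142, 0.0, -3.101]
contact_force: [-0.6, -0.3, -0.6]
opening: 0.0181
grip_force: 25.0
```

```bash
python3 chk2.py 6; python3 -c "
from cell import *; s=observe(); print(s['contact_force'],s['qvel'].round(4))"
```

```text
17.9 [0.56423223 0.08378548 0.32095535] [ 3.14151152e+00  4.21547119e-04 -3.10126115e+00] 24.990961253643036
wrist pred origin/bead/bore [[280.8, 239.9], [280.4, 201.6], [279.1, 232.5]] crop origin 239 190 du/dx,dy mm [[-0.04, 1.02], [1.06, 0.04]]
side pred origin/bead/bore [[284.1, 182.6], [283.7, 217.6], [284.4, 188.6]] crop origin 244 146 du/dx,dy mm [[0.41, -0.04], [-0.09, -0.2]]
[ 0.24208848  0.33201116 -0.40546097] [ 0.0006  0.0019  0.0011 -0.0004 -0.      0.0012]
```

View pics/chk6.png

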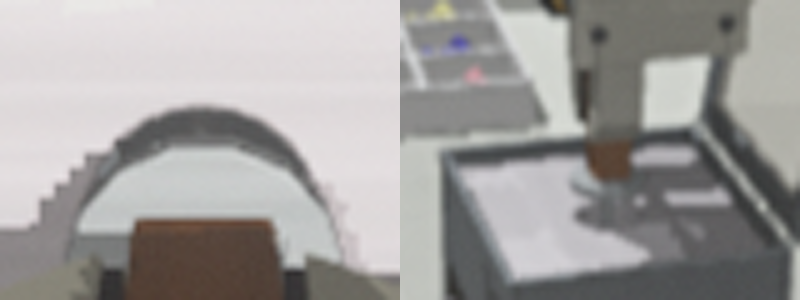

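The collar (about column 207 in the wrist crop) sits over the bore's arc (about 205), hovering above the plate with no contact force. I'll hand it in.

```bash
python3 -c "
from cell import *; print(hand_in())"
```

```text
the job is handed in; nothing more can be done
None
```

I opened the lid onto its stop, and the square mandrel is held upright and still in the bore with its collar about 15 mm above the guide plate. I handed the job in at about 18 s; no verdict came back.

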